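# Sweep the chocolate squares into the counter tray

## Task

Sweep the three dark chocolate squares across the counter with the fingertips, through the open side of the steel tray, until all three lie wholly inside it. Push them along the counter steadily: do not pick any up and do not flick them. Leave the measuring cup, canister, cookie cutter and spatula where they are.

Things in the scene. Friction and masses are not known exactly. Their poses are not given: they have to be found in the camera images.
- tray: Fixed steel tray, 130 mm deep (x), 200 wide (y), its whole -x side open (towards the robot). Origin: centre of its underside, on the counter; x runs from the open edge (x = -65 mm) to the back wall (inner face +62), z up. Back and side walls 30 mm high, 3 thick (inner faces y = +-97). Floor 2 mm thick; its first 20 mm is a smooth ramp up from the counter.
- square0: Dark chocolate square lying flat, 28 x 28 x 16 mm high, about 15 g, turned any way; sides along its x and y, origin at the centre of its underside. It slides, does not roll. Starts with its centre 55 to 110 mm out from the tray's open edge, in front of the right part of the opening (seen from the robot).
- square1: Dark chocolate square lying flat, 28 x 28 x 16 mm high, about 15 g, turned any way; sides along its x and y, origin at the centre of its underside. It slides, does not roll. Starts with its centre 55 to 110 mm out from the tray's open edge, in front of the middle of the opening (seen from the robot).
- square2: Dark chocolate square lying flat, 28 x 28 x 16 mm high, about 15 g, turned any way; sides along its x and y, origin at the centre of its underside. It slides, does not roll. Starts with its centre 55 to 110 mm out from the tray's open edge, in front of the left part of the opening (seen from the robot).
- cup: Bystander: glass measuring cup, 88 mm across and 90 mm high, loop handle on its +x side reaching 73 mm from the axis; stands loose to the left or right of the tray. Origin at the centre of its underside.
- canister: Bystander: stainless canister with a shut hinged lid, 94 mm across and 124 mm high, standing loose on the other side of the tray from the cup. Origin at the centre of its underside.
- cutter: Bystander: round copper cookie cutter, a ring 50 mm across and 22 mm high, lying loose on the counter to the right of the squares. Origin at the centre of its underside.
- spatula: Bystander: bamboo spatula, 260 mm long, lying loose behind the tray's back wall, along the tray's width. Origin under its middle; x runs along it.
Mind the look-alikes: they are no part of the job. What is shaped like the square2 but orange or turquoise is not meant.

How it is judged:
At the end, for the whole second after the job is handed in: All three squares lie at rest in the tray, each centre at least 12 mm inside the open edge and between the walls; cup, canister, cutter and spatula each within 20 mm of where they started (x of square0 in the frame of tray between -0.053 and 0.062 m and y of square0 in the frame of tray between -0.096 and 0.096 m and height (world z) of each of square0, square1, square2 below 0.025 m and linear speed of each of square0, square1, square2 below 0.02 m/s and x of square1 in the frame of tray between -0.053 and 0.062 m and y of square1 in the frame of tray between -0.096 and 0.096 m and x of square2 in the frame of tray between -0.053 and 0.062 m and y of square2 in the frame of tray between -0.096 and 0.096 m and distance of each of cup, canister, cutter, spatula from where it was at the start of the episode below 0.02 m); the robot touches nothing.
It fails at once if a chocolate square is lifted off the counter (underside centre above 25 mm) (height (world z) of any of square0, square1, square2 above 0.025 m).
It fails at once if a chocolate square is flicked (faster than 0.6 m/s) (linear speed of any of square0, square1, square2 above 0.6 m/s).
It fails at once if a bystander is shifted more than 20 mm or knocked over (distance of any of cup, canister, cutter, spatula from where it was at the start of the episode above 0.02 m or angle between any of cup, canister, cutter, spatula's own z axis and vertical above 0.35 rad).
It also fails if it takes over 56 s, if anything falls off the work surface, if the arm or the gripper's body presses on something with over 40 N, if the wrist force passes 120 N, or if a joint passes its speed limit or range.

## Robot

A 7-joint arm with a two-finger parallel gripper is mounted at the origin on the work surface. World frame = base frame: x ahead of the robot, y to its left, z up, the work surface at z = 0. Lengths are in m, angles in rad, forces in N, time in s.
With the tool pointing down it reaches from about 0.425 to 0.95 m from the base axis. Payload 4.7 kg.
Tool frame: the origin (TCP) lies midway between the tips of the shut fingers; the grasp point (between the pads) lies behind it (r.hold_point_z is the z of the grasp point in the tool frame, in m); z points along the fingers, y is the line along which they close (so a half turn about z gives the same grasp; the last joint's range is limited). The gripper opens to 87 mm and grips with 3 to 60 N. Pads are 19 mm wide; open, the fingers measure 117 mm over their backs; the gripper's body (75 mm by 190 mm) begins 51 mm behind the grasp point.
Start: joints at [1.318, 0.469, -0.049, 1.532, 0.024, 1.141, -0.082], TCP at [0.15, -0.658, 0.223] pointing down, gripper open.
Joint ranges: [-2.59, 2.59], [-0.33, 1.99], [-1.39, 1.29], [0.1, 2.45], [-1.04, 4.18], [0.21, 1.99], [-2.66, 2.66]. Speed limits (rad/s): [2.57, 2.57, 3.14, 3.14, 3.14, 3.14, 3.14].

## Interface

Orientations are given as [roll, pitch, yaw] about the fixed x, y, z axes, in that order (R = Rz(yaw) Ry(pitch) Rx(roll)).
In Python, from bench import status, vision, r gives the robot as it stands.
- The arm moves only by the tool play_rows, never from a script. Its arguments are lists of equal length, an entry for each row: "gripper": the opening, from 0 (shut) to 1 (fully open); "dp": the shift along the tool's x, y, z normalised to -1 to 1, where 1 is 2.5 cm, a list of three; "delta_rot": the turn, a rotation vector about the tool's x, y, z normalised to -1 to 1, where 1 is 6 degrees, a list of three. In form: {"gripper": [gripper, ...], "dp": [[tx, ty, tz], ...], "delta_rot": [[wx, wy, wz], ...]}. A call has exactly 5 rows; each row shifts and turns the commanded pose from where the row before left it, along the tool's axes as they then stand; what a row does not reach is not made up. A row lasts 1/8 s, in which the tool goes at most 62.5 mm and 10.7 degrees, less where a joint would pass 70% of its speed; a pose out of reach is approached as far as the arm can. A call with a number of a shift or a turn outside -1 to 1 is refused whole. A call with a gripper value outside its range is refused whole. The fingers move at their own pace and stop on an object; "squeeze" is the grip in N (left out, the last holds). Time passes only in rows, so rows that do not move let the fingers close, or fill a call up. It gives the time, the measured TCP pose, the force, the opening and the grip force at its end, in the units of the state.
- status.get_state(): the state, without advancing time (a new reading comes with each control period).
- vision.read_camera(name): name is "scene" or "top" or "wrist"; returns a dict with "frame" (420x560x3 uint8, red, green, blue), "camera_matrix" (3x3 intrinsics, pixels), "view" (4x4, takes a point from world to camera coordinates); the wrist camera has in their place "hand_eye" (4x4, takes a point from camera to tool coordinates, whose origin is the TCP and whose axes are the flange's). Camera axes: x right, y up, looking along -z (the intrinsics and any distortion apply to the point x, -y, -z); pixel columns grow to the right and rows downward; lengths in m; the calibration is good to about 2 mm. A picture is of the moment at which its call begins: read the wrist's pose just before it. There is no depth.
- r.close_job(): hands the job in; it is judged then, once.
The state is a dict: "time": time; "joint_positions": joint angles; "joint_vel": joint speeds; "joint_torque": joint torques, N m; "tool_pos": TCP position; "orientation": TCP orientation; "ft_force": force on the tool from outside, world axes, zero at the start; "torque": the same for the moment, N m; "opening": finger opening in m; "grip_force": force on a finger pad.
Only numpy, scipy, OpenCV 4.12 (cv2) and the standard library are available. Lean on these libraries where they do the work, as an engineer would, in place of code of your own. Each camera call takes 0.05 s, during which the arm holds its last target. There are 200 camera calls.

## Working session

There is one attempt and no reset: what is moved stays moved. The work goes in short steps, Python scripts to look and compute and a tool call to move; the robot and the scene stay as the last step left them, time stands still between calls to the robot, and variables do not carry over. Pictures are saved under pics/ and viewed, at most 10 in all, crops included, and the job is handed in when it is done.

Besides the shell and the picture viewer there is one more tool, called after "Call:" by a JSON object that holds its "fn" and its "kwargs". play_rows: Moves the arm, as the interface text tells. Its arguments: {"type":"object","properties":{"gripper":{"type":"array"},"dp":{"type":"array"},"delta_rot":{"type":"array"},"squeeze":{"type":"number"}},"required":["gripper","dp","delta_rot"]}

```bash
mkdir -p pics; python3 - <<'E'
from bench import status, vision, r
import cv2,numpy as np
print({k:np.round(v,3).tolist() for k,v in status.get_state().items()}, r.hold_point_z)
for n in("top","scene"):
    d=vision.read_camera(n); cv2.imwrite(f"pics/{n}0.png",d["frame"][:,:,::-1]); print(n,np.round(d["camera_matrix"],2).tolist(),np.round(d["view"],4).tolist(),[k for k in d])
E
```

```text
{'time': 0.0, 'joint_positions': [1.318, 0.469, -0.049, 1.534, 0.024, 1.141, -0.082], 'joint_vel': [-0.0, 0.001, -0.001, -0.001, -0.001, 0.0, -0.0], 'joint_torque': [0.0, -50.798, -0.081, -23.615, -0.061, 0.038, 0.0], 'tool_pos': [0.15, -0.658, 0.221], 'orientation': [-3.14, 0.0, 0.224], 'ft_force': [0.14, -0.495, -0.396], 'torque': [0.015, -0.096, 0.043], 'grip_force': 0.0, 'opening': 0.087} -0.0187
top [[396.46, 0.0, 276.4], [0.0, 396.46, 203.71], [0.0, 0.0, 1.0]] [[0.0228, -0.9992, 0.0323, 0.0037], [0.9807, 0.0286, 0.1934, -0.592], [-0.1942, 0.0272, 0.9806, -0.7209], [0.0, 0.0, 0.0, 1.0]] ['frame', 'camera_matrix', 'view']
scene [[464.68, 0.0, 276.05], [0.0, 464.68, 211.86], [0.0, 0.0, 1.0]] [[-0.2692, 0.9631, -0.008, 0.1192], [-0.729, -0.1983, 0.6551, 0.4397], [0.6294, 0.1822, 0.7555, -1.2993], [0.0, 0.0, 0.0, 1.0]] ['frame', 'camera_matrix', 'view']
```

View pics/top0.png

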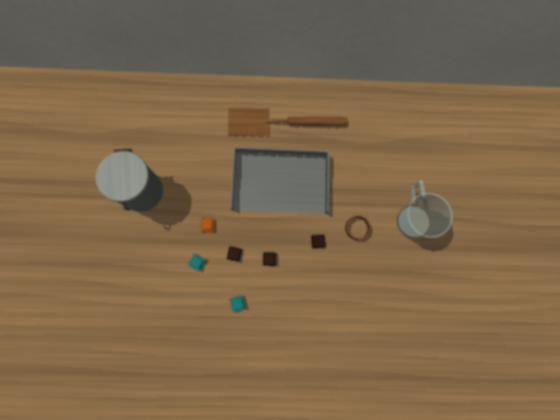

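View pics/scene0.png

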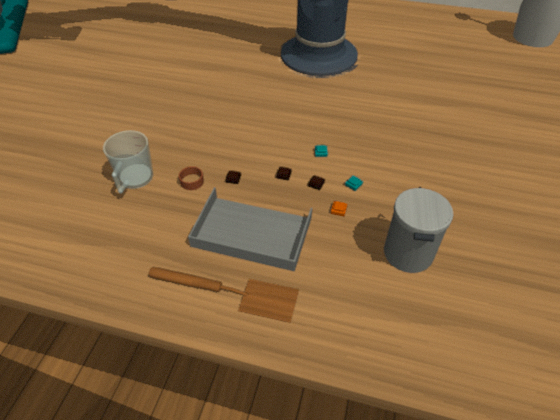

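Top view: the dark squares are at (235,254), (270,259) and (318,241). The tray opens downward (-x), with its edge near row 213. The look-alikes are orange (207,225) and turquoise (197,262) and (238,303). The cutter is at (358,228), the cup right at (428,216), the canister left at (130,180). The scene view shows the same layout from the far side. I choose the three near-black squares.

```bash
cat > h.py <<'E'
from bench import status, vision, r
import cv2,numpy as np
def ray(d,u,v,z):
    K,V=d["camera_matrix"],d["view"]
    q=np.linalg.inv(K)@[u,v,1]; R=V[:3,:3]; c=-R.T@V[:3,3]; w=R.T@(q*[1,-1,-1])
    return (c+w*(z-c[2])/w[2])[:2]
def squares(d,z=.014,area=40):
    f=cv2.cvtColor(d["frame"],cv2.COLOR_RGB2HSV); m=(d["frame"].max(2)<50).astype(np.uint8)*255
    out=[]
    for c in cv2.findContours(m,cv2.RETR_EXTERNAL,cv2.CHAIN_APPROX_NONE)[0]:
        a=cv2.contourArea(c)
        if a<area or a>400: continue
        (u,v),wh,t=cv2.minAreaRect(c)
        w=np.array([ray(d,*p[0],z) for p in c],np.float32)
        (x,y),s,t=cv2.minAreaRect(w*1000)
        out.append([round(k) for k in(u,v,a,x,y,*s,t)])
    return out
E
python3 - <<'E'
from h import *
d=vision.read_camera("top")
print(squares(d))
for n,u,v,z in[("trayFL",233,212,.0),("trayFR",330,214,.0),("BL top",236,150,.03),("BR top",328,152,.03),("floorFL",240,211,0),("cutter",358,228,.011),("cutterleft",346,228,.011),("cutterlow",358,241,.011),("orange",207,225,.01),("turq",197,262,.01),("turq2",238,303,.01),("can top",122,177,.124),("spat",270,122,.01)]: print(n,np.round(ray(d,u,v,z),3))
cv2.imwrite("pics/crop.png",cv2.resize(d["frame"][140:320,180:390,::-1],None,fx=3.5,fy=3.3,interpolation=cv2.INTER_CUBIC))
E
```

```text
[[270, 259, 104, 486, 29, 20, 22, 1], [234, 254, 72, 495, 100, 23, 22, 79], [318, 242, 112, 524, -69, 23, 25, 2], [153, 190, 316, 623, 273, 33, 70, 80]]
trayFL [0.583 0.108]
trayFR [ 0.584 -0.096]
BL top [0.709 0.105]
BR top [ 0.711 -0.087]
floorFL [0.585 0.093]
cutter [ 0.555 -0.153]
cutterleft [ 0.554 -0.128]
cutterlow [ 0.528 -0.152]
orange [0.552 0.159]
turq [0.477 0.175]
turq2 [0.398 0.089]
can top [0.619 0.299]
spat [0.782 0.036]
```

View pics/crop.png

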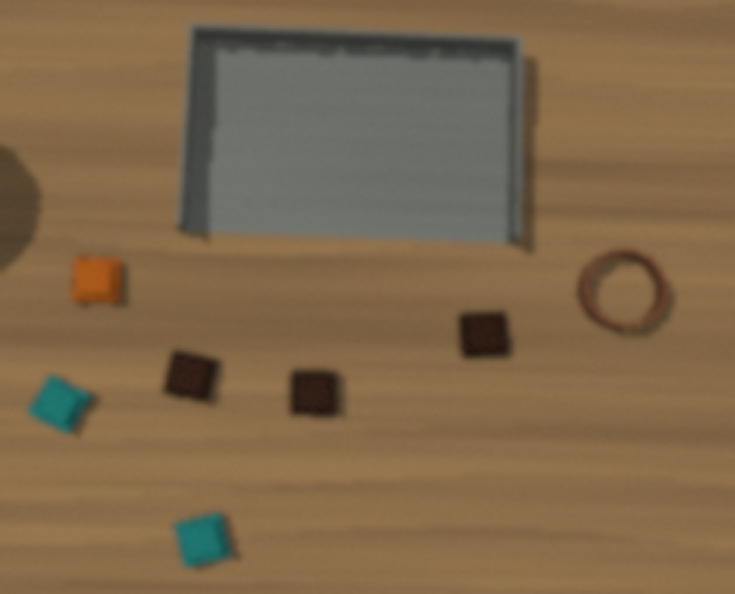

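The crop confirms three near-black squares at about (190,375), (315,393) and (485,335), with orange and turquoise look-alikes beside them. World positions are square0 (.524,-.069), square1 (.486,.029), square2 (.495,.100). The tray edge is at x≈.583, with inner walls at y≈-.09 to .104. First I travel to behind square0.

Call:
{"fn": "play_rows", "kwargs": {"gripper": [0.14,0.14,0.14,0.14,0.14], "dp": [[0.63,-0.86,0],[0.63,-0.86,0],[0.63,-0.86,0],[0.63,-0.86,0],[0.63,-0.86,0]], "delta_rot": [[0,0,1],[0,0,0],[0,0,0],[0,0,0],[0,0,0]]}}

```text
time: 0.78
tool_pos: [0.2131, -0.5398, 0.2223]
orientation: [-3.141, 0.0, 0.119]
ft_force: [-0.3, 0.5, 0.0]
opening: 0.0447
grip_force: 0.0
```

Call:
{"fn": "play_rows", "kwargs": {"gripper": [0.14,0.14,0.14,0.14,0.14], "dp": [[0.63,-0.86,0],[0.63,-0.86,0],[0.63,-0.86,0],[0.63,-0.86,0],[0.63,-0.86,0]], "delta_rot": [[0,0,0],[0,0,0],[0,0,0],[0,0,0],[0,0,0]]}}

```text
time: 1.4
tool_pos: [0.2784, -0.4238, 0.2224]
orientation: [-3.141, 0.0, 0.119]
ft_force: [-0.1, -0.3, 0.3]
opening: 0.0129
grip_force: 0.0
```

Call:
{"fn": "play_rows", "kwargs": {"gripper": [0.14,0.14,0.14,0.14,0.14], "dp": [[0.63,-0.86,0.2],[0.63,-0.86,0.2],[0.63,-0.86,0.2],[0.63,-0.86,0.2],[0.63,-0.86,0.2]], "delta_rot": [[0,0,0],[0,0,0],[0,0,0],[0,0,0],[0,0,0]]}}

```text
time: 2.02
tool_pos: [0.3438, -0.3077, 0.1973]
orientation: [-3.141, 0.0, 0.119]
ft_force: [0.0, 0.8, -0.7]
opening: 0.0119
grip_force: 0.0
```

Call:
{"fn": "play_rows", "kwargs": {"gripper": [0.14,0.14,0.14,0.14,0.14], "dp": [[0.63,-0.86,0.2],[0.63,-0.86,0.2],[0.63,-0.86,0.2],[0.63,-0.86,0.2],[0.63,-0.86,0.2]], "delta_rot": [[0,0,0],[0,0,0],[0,0,0],[0,0,0],[0,0,0]]}}

```text
time: 2.65
tool_pos: [0.4092, -0.1918, 0.1723]
orientation: [3.142, 0.0, 0.119]
ft_force: [0.4, -0.4, 0.2]
opening: 0.0121
grip_force: 0.0
```

Call:
{"fn": "play_rows", "kwargs": {"gripper": [0.14,0.14,0.14,0.14,0.14], "dp": [[0.63,-0.86,0.5],[0.63,-0.86,0.5],[0.63,-0.86,0.5],[0.63,-0.86,0.5],[0.63,-0.86,0.5]], "delta_rot": [[0,0,0],[0,0,0],[0,0,0],[0,0,0],[0,0,0]]}}

```text
time: 3.28
tool_pos: [0.4747, -0.0758, 0.1096]
orientation: [3.142, 0.0, 0.119]
ft_force: [0.4, -1.3, 0.3]
opening: 0.0122
grip_force: 0.0
```

Call:
{"fn": "play_rows", "kwargs": {"gripper": [0.14,0.14,0.14,0.14,0.14], "dp": [[0,0,1],[0,0,1],[0,0,0.8],[0,0,0.8],[0,0,0.4]], "delta_rot": [[0,0,0],[0,0,0],[0,0,0],[0,0,0],[0,0,0]]}}

```text
time: 3.9
tool_pos: [0.4738, -0.0764, 0.009]
orientation: [-3.141, 0.002, 0.119]
ft_force: [-0.1, 0.4, -0.3]
opening: 0.0123
grip_force: 0.0
```

```bash
python3 - <<'E'
from h import *
d=vision.read_camera("top")
print(squares(d), status.get_state()["tool_pos"])
cv2.imwrite("pics/crop1.png",cv2.resize(d["frame"][140:320,180:390,::-1],None,fx=3.5,fy=3.3,interpolation=cv2.INTER_CUBIC))
E
```

```text
[[517, 393, 66, 242, -455, 128, 7, 42], [335, 289, 107, 431, -104, 71, 18, 11]] [ 0.47344496 -0.07636995  0.00844184]
```

View pics/crop1.png

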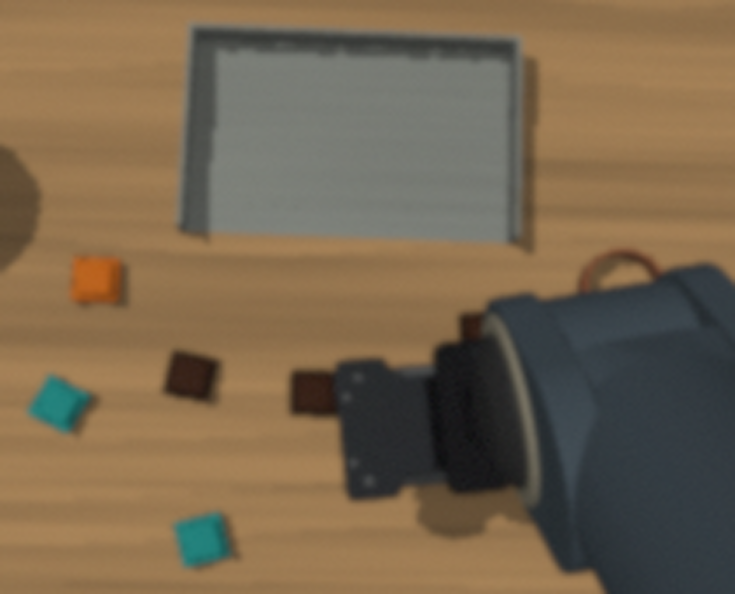

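Nothing has been disturbed and square0 is still in front of the fingers, partly hidden under the arm at crop (475,325). Pushing now.

Call:
{"fn": "play_rows", "kwargs": {"gripper": [0.14,0.14,0.14,0.14,0.14], "dp": [[0.6,0,0],[0.6,0,0],[0.6,0,0],[0.6,0,0],[0.6,0,0]], "delta_rot": [[0,0,0],[0,0,0],[0,0,0],[0,0,0],[0,0,0]]}}

```text
time: 4.58
tool_pos: [0.5501, -0.0674, 0.0102]
orientation: [3.142, -0.0, 0.119]
ft_force: [-0.6, 0.6, 1.1]
opening: 0.0122
grip_force: 0.1
```

Call:
{"fn": "play_rows", "kwargs": {"gripper": [0.14,0.14,0.14,0.14,0.14], "dp": [[0.6,0,0],[0.6,0,0],[0.6,0,0],[0.45,0,0],[0.25,0,0]], "delta_rot": [[0,0,0],[0,0,0],[0,0,0],[0,0,0],[0,0,0]]}}

```text
time: 5.2
tool_pos: [0.6117, -0.06, 0.01]
orientation: [-3.142, -0.0, 0.119]
ft_force: [-0.3, -0.7, -0.6]
opening: 0.0123
grip_force: 0.1
```

Call:
{"fn": "play_rows", "kwargs": {"gripper": [0.14,0.14,0.14,0.14,0.14], "dp": [[-0.4,0,0],[-0.6,0,-0.5],[-0.8,0,-1],[-1,0,-1],[-1,0,-1]], "delta_rot": [[0,0,0],[0,0,0],[0,0,0],[0,0,0],[0,0,0]]}}

```text
time: 5.82
tool_pos: [0.5142, -0.0719, 0.0989]
orientation: [3.141, 0.001, 0.119]
ft_force: [0.7, -0.6, 0.5]
opening: 0.0124
grip_force: 0.0
```

Call:
{"fn": "play_rows", "kwargs": {"gripper": [0.14,0.14,0.14,0.14,0.14], "dp": [[0,0,0],[-0.8,-0.98,0],[-0.8,-0.98,0],[-0.8,-0.98,0],[-0.8,-0.98,0]], "delta_rot": [[0,0,1],[0,0,1],[0,0,0],[0,0,0],[0,0,0]]}}

```text
time: 6.45
tool_pos: [0.4411, 0.0315, 0.0982]
orientation: [3.141, -0.0, -0.091]
ft_force: [1.0, 0.3, -0.3]
opening: 0.0121
grip_force: 0.0
```

```bash
python3 - <<'E'
from h import *
d=vision.read_camera("top")
print(squares(d), status.get_state()["tool_pos"], status.get_state()["orientation"])
cv2.imwrite("pics/crop2.png",cv2.resize(d["frame"][140:320,180:390,::-1],None,fx=3.5,fy=3.3,interpolation=cv2.INTER_CUBIC))
E
```

```text
[[326, 270, 178, 467, -85, 97, 25, 24], [312, 190, 105, 633, -56, 23, 24, 8]] [0.43830733 0.03495811 0.09800653] [-3.14156830e+00  2.36119981e-03 -8.55734904e-02]
```

View pics/crop2.png

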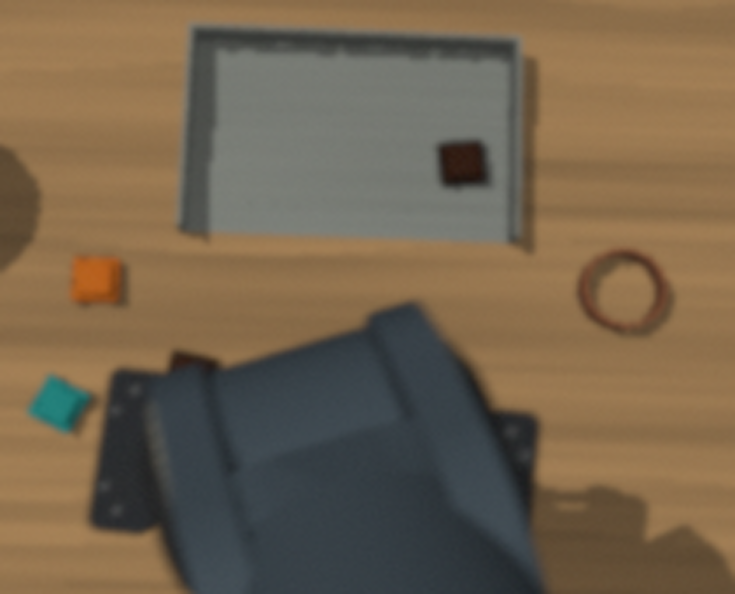

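Square0 now lies well inside the tray, at about (463,163) in the crop, world (.633,-.056). Next I lower behind square1 and push it in.

Call:
{"fn": "play_rows", "kwargs": {"gripper": [0.14,0.14,0.14,0.14,0.14], "dp": [[0,0,0.9],[0,0,0.9],[0,0,0.8],[0,0,0.6],[0,0,0.35]], "delta_rot": [[0,0,0],[0,0,0],[0,0,0],[0,0,0],[0,0,0]]}}

```text
time: 7.12
tool_pos: [0.4426, 0.031, 0.0085]
orientation: [3.141, 0.0, -0.091]
ft_force: [0.5, 0.2, 0.2]
opening: 0.0127
grip_force: 0.0
```

Call:
{"fn": "play_rows", "kwargs": {"gripper": [0.14,0.14,0.14,0.14,0.14], "dp": [[0.6,0,0],[0.6,0,0],[0.6,0,0],[0.6,0,0],[0.6,0,0]], "delta_rot": [[0,0,0],[0,0,0],[0,0,0],[0,0,0],[0,0,0]]}}

```text
time: 7.75
tool_pos: [0.5191, 0.0245, 0.0089]
orientation: [-3.142, -0.0, -0.091]
ft_force: [-0.3, 0.3, 0.3]
opening: 0.0122
grip_force: 0.1
```

Call:
{"fn": "play_rows", "kwargs": {"gripper": [0.14,0.14,0.14,0.14,0.14], "dp": [[0.7,0,0],[0.7,0,0],[0.7,0,0],[0.6,0,0],[0.6,0,0]], "delta_rot": [[0,0,0],[0,0,0],[0,0,0],[0,0,0],[0,0,0]]}}

```text
time: 8.38
tool_pos: [0.6009, 0.0171, 0.0087]
orientation: [3.142, 0.0, -0.09]
ft_force: [-0.3, -0.3, -0.1]
opening: 0.012
grip_force: 0.0
```

Call:
{"fn": "play_rows", "kwargs": {"gripper": [0.14,0.14,0.14,0.14,0.14], "dp": [[0.4,0,0],[-0.4,0,0],[-0.8,0,-1],[-1,0,-1],[-1,0,-1]], "delta_rot": [[0,0,0],[0,0,0],[0,0,0],[0,0,0],[0,0,0]]}}

```text
time: 9.0
tool_pos: [0.5278, 0.0237, 0.0842]
orientation: [3.141, 0.002, -0.09]
ft_force: [0.0, 0.2, 0.1]
opening: 0.0119
grip_force: 0.0
```

```bash
python3 - <<'E'
from h import *
d=vision.read_camera("top")
print(squares(d), status.get_state()["tool_pos"], status.get_state()["orientation"])
E
```

```text
[[436, 372, 159, 278, -298, 205, 8, 34]] [0.52598612 0.02421566 0.08673331] [ 3.14027967e+00  8.28098842e-04 -8.85439475e-02]
```

Call:
{"fn": "play_rows", "kwargs": {"gripper": [0.14,0.14,0.14,0.14,0.14], "dp": [[0,0,0],[-0.9,-0.7,0],[-0.9,-0.7,0],[-0.9,-0.7,0],[-0.85,-0.65,0]], "delta_rot": [[0,0,1],[0,0,0],[0,0,0],[0,0,0],[0,0,0]]}}

```text
time: 9.68
tool_pos: [0.4546, 0.1087, 0.0835]
orientation: [3.141, 0.001, -0.194]
ft_force: [0.1, -0.2, -0.6]
opening: 0.0119
grip_force: 0.0
```

```bash
python3 - <<'E'
from h import *
d=vision.read_camera("top")
print(squares(d), status.get_state()["tool_pos"], status.get_state()["orientation"])
cv2.imwrite("pics/crop3.png",cv2.resize(d["frame"][140:320,180:390,::-1],None,fx=3.5,fy=3.3,interpolation=cv2.INTER_CUBIC))
E
```

```text
[[312, 190, 58, 632, -56, 23, 24, 8]] [0.45194828 0.11143723 0.08343993] [ 3.14138374  0.00322974 -0.18968934]
```

View pics/crop3.png

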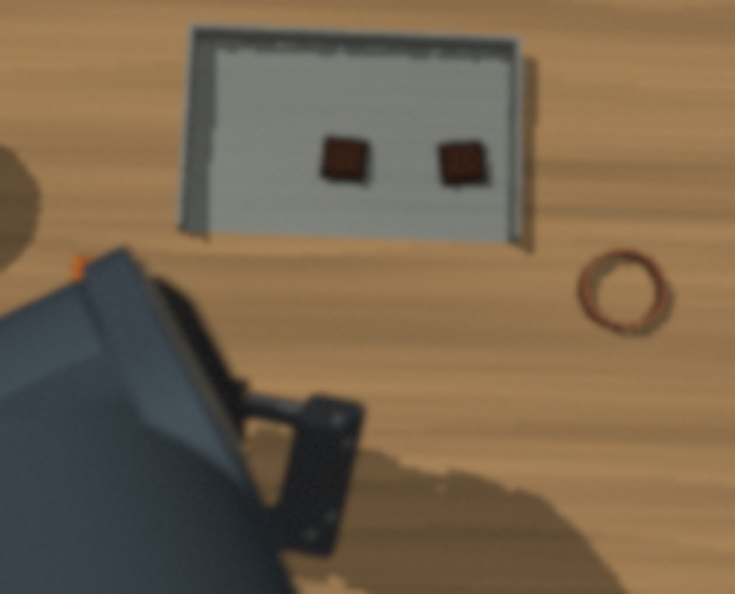

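Squares 0 and 1 are both in the tray, at crop (463,163) and (345,158). Now square2.

Call:
{"fn": "play_rows", "kwargs": {"gripper": [0.14,0.14,0.14,0.14,0.14], "dp": [[0,0,0.8],[0,0,0.8],[0,0,0.7],[0,0,0.45],[0,0,0.25]], "delta_rot": [[0,0,0],[0,0,0],[0,0,0],[0,0,0],[0,0,0]]}}

```text
time: 10.35
tool_pos: [0.4562, 0.1079, 0.0083]
orientation: [3.141, 0.001, -0.195]
ft_force: [0.5, 0.2, 1.4]
opening: 0.0122
grip_force: 0.0
```

Call:
{"fn": "play_rows", "kwargs": {"gripper": [0.14,0.14,0.14,0.14,0.14], "dp": [[0.6,0,0],[0.6,0,0],[0.6,0,0],[0.6,0,0],[0.6,0,0]], "delta_rot": [[0,0,0],[0,0,0],[0,0,0],[0,0,0],[0,0,0]]}}

```text
time: 10.98
tool_pos: [0.5314, 0.0933, 0.0089]
orientation: [-3.141, -0.0, -0.195]
ft_force: [-0.2, -1.0, 1.0]
opening: 0.0122
grip_force: 0.1
```

Call:
{"fn": "play_rows", "kwargs": {"gripper": [0.14,0.14,0.14,0.14,0.14], "dp": [[0.7,0,0],[0.7,0,0],[0.7,0,0],[0.6,0,0],[0.5,0,0]], "delta_rot": [[0,0,0],[0,0,0],[0,0,0],[0,0,0],[0,0,0]]}}

```text
time: 11.6
tool_pos: [0.6095, 0.0778, 0.0087]
orientation: [3.142, 0.0, -0.195]
ft_force: [-0.5, 0.0, -0.3]
opening: 0.0119
grip_force: 0.1
```

Call:
{"fn": "play_rows", "kwargs": {"gripper": [0.14,0.14,0.14,0.14,0.14], "dp": [[-0.4,0,0],[-0.8,0,-0.7],[-1,0,-1],[-1,0,-1],[-1,0,-1]], "delta_rot": [[0,0,0],[0,0,0],[0,0,0],[0,0,0],[0,0,0]]}}

```text
time: 12.22
tool_pos: [0.5031, 0.0989, 0.1018]
orientation: [3.141, 0.001, -0.194]
ft_force: [0.4, -0.1, 1.0]
opening: 0.0125
grip_force: 0.0
```

Call:
{"fn": "play_rows", "kwargs": {"gripper": [0.14,0.14,0.14,0.14,0.14], "dp": [[-0.3,0.3,-1],[0,1,-1],[0,1,-1],[0,1,-1],[0,1,-1]], "delta_rot": [[0,0,0],[0,0,0],[0,0,0],[0,0,0],[0,0,0]]}}

```text
time: 12.85
tool_pos: [0.4755, -0.0058, 0.2267]
orientation: [3.141, 0.001, -0.194]
ft_force: [0.1, -0.7, -0.0]
opening: 0.0125
grip_force: 0.0
```

```bash
python3 - <<'E'
from h import *
d=vision.read_camera("top")
print(squares(d), status.get_state()["tool_pos"], status.get_state()["orientation"])
cv2.imwrite("pics/top4.png",d["frame"][:,:,::-1])
E
```

```text
[] [ 0.47692576 -0.0094829   0.22966959] [ 3.13924972 -0.00416931 -0.198957  ]
```

View pics/top4.png

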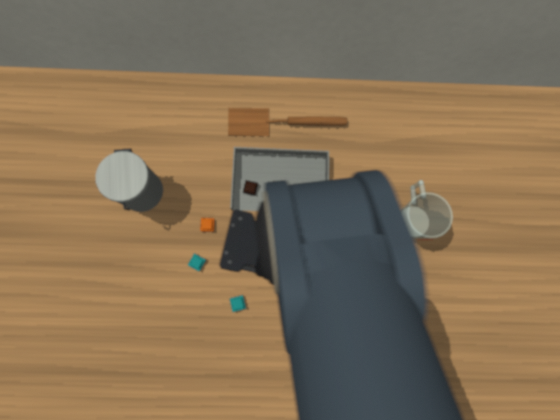

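Square2 is inside, at (251,188), and nothing else has moved. The arm hides the other two squares, so I check with the scene camera.

```bash
python3 - <<'E'
from h import *
d=vision.read_camera("top"); print(np.round(ray(d,251,188,.018),3))
d=vision.read_camera("scene"); print(squares(d,.014,30))
cv2.imwrite("pics/scene5.png",d["frame"][:,:,::-1])
E
```

```text
[0.631 0.071]
[[286, 230, 158, 642, 74, 27, 31, 79], [256, 224, 156, 643, 16, 28, 30, 86], [221, 216, 148, 642, -55, 30, 28, 7]]
```

View pics/scene5.png

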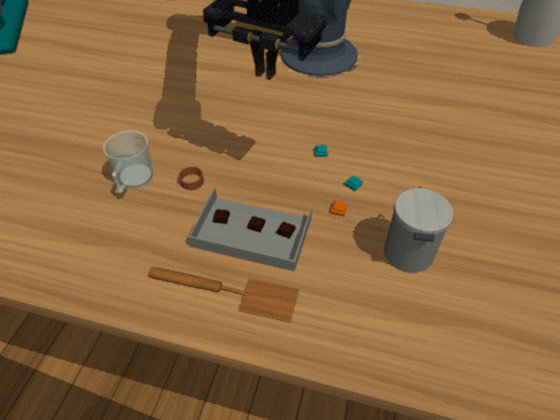

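All three dark squares lie in the tray, at (221,216), (256,224) and (286,230). The bystanders are unmoved and the arm is clear, so I hand the job in.

```bash
python3 -c "
from bench import r
print(r.close_job())"
```

```text
the job is handed in; nothing more can be done
None
```

I swept all three chocolate squares into the tray and handed the job in at about 13 s; the last pictures show them well inside, the bystanders unmoved and the arm clear, but no verdict was returned.

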